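Slacken the jig clamp with the ratchet and draw the jaw back

ROBOT

A 6-joint arm with a two-finger parallel gripper is mounted at the origin on the work surface. World frame = base frame: x ahead of the robot, y to its left, z up, the work surface at z = 0. Lengths are in m, angles in rad, forces in N, time in s.
With the tool pointing down it reaches from about 0.3 to 0.75 m from the base axis. Payload 8.5 kg.
Tool frame: the origin (TCP) lies between the finger pads; the fingertips stand finger_overhang ahead of it and the grasp point (between the pads) is the TCP (finger_overhang is the distance from the TCP to the fingertips, in m); x points along the fingers, y is the direction in which the jaws open and shut, and the axes are right-handed (so a half turn about x gives the same grasp; the last joint's range is limited). The gripper opens to 85 mm and grips with 20 to 120 N. Pads are 22 mm wide; open, the fingers measure 114 mm over their backs; the gripper's body (76 mm by 85 mm) begins 54 mm behind the grasp point. The pads swing forward as they close: fully open they stand 13 mm farther back than shut.
Start: joints at [-1.411, 0.381, 1.297, -0, 1.464, -0.215], TCP at [0.201, -0.512, 0.25] pointing down, gripper open.
Joint ranges: [-3.11, 3.11], [-0.89, 2.33], [0.22, 2.48], [-1.42, 4.56], [0.17, 2.85], [-2.88, 2.88]. Speed limits (rad/s): [2.39, 2.39, 3.14, 3.14, 3.14, 3.14].

INTERFACE

Orientations are given as a unit quaternion [w, x, y, z].
In Python, from workcell import * gives the robot as it stands.
- The arm moves only by the shell command python3 -m jog 'ROWS' [OPENING] [FORCE]. ROWS is JSON, a list of rows, each a list of 2 entries, a list of its own where there are three numbers: the shift along the tool's x, y, z in units of 50 mm (1.0 is 50 mm), then the turn, a rotation vector about the tool's x, y, z in units of 6 degrees (1.0 is 6 degrees). A call has 1 to 12 rows; each row shifts and turns the commanded pose from where the row before left it, along the tool's axes as they then stand; what a row does not reach is not made up. A row lasts 1/8 s, in which the tool goes at most 62.5 mm and 10.7 degrees, less where a joint would pass 70% of its speed; a pose out of reach is approached as far as the arm can. A call is refused whole if a number of a shift passes 1 or a number of a turn 1, either way. A call with a gripper value outside its range is refused whole. OPENING is the opening, from 0 (shut) to 1 (fully open), set as the call begins (- or left out, the last holds). The fingers move at their own pace and stop on an object; FORCE is the grip in N (left out, the last holds). Time passes only in rows, so rows that do not move let the fingers close. It gives the time, the measured TCP pose, the force and the opening at its end, in the units of the state.
- state(): the state, without advancing time (a new reading comes with each control period).
- read_camera(name): name is "scene" or "top" or "wrist"; returns a dict with "color" (480x640x3 uint8, red, green, blue), "depth" (480x640 float32, m along the optical axis (not along the pixel's ray), 0 where there is no reading), "K" (3x3 intrinsics, pixels), "origin" and "attitude" of the camera in the world; the wrist camera has in their place "mount" (4x4, takes a point from camera to tool coordinates, whose origin is the TCP and whose axes are the tool frame's). Camera axes: x right, y up, looking along -z (the intrinsics and any distortion apply to the point x, -y, -z); pixel columns grow to the right and rows downward; lengths in m; the calibration is good to about 2 mm. A picture is of the moment at which its call begins: read the wrist's pose just before it.
- job_done(): hands the job in, once; it reports no verdict.
The state is a dict: "time_s": time; "joints": joint angles; "joint_velocities": joint speeds; "joint_torque": joint torques, N m; "ee_pos": TCP position; "tool_rot": TCP orientation; "contact_force": force on the tool from outside, world axes, zero at the start; "torque": the same for the moment, N m; "width": finger opening in m.
Only numpy, scipy, OpenCV 4.12 (cv2) and the standard library are available. Lean on these libraries where they do the work, as an engineer would, in place of code of your own. Each camera call takes 0.05 s, during which the arm holds its last target.

TASK

A hardwood blank is clamped in the jig on the bench, and the ratchet on the clamp bolt is still set to tighten. Flip the ratchet's direction lever right over to the loosening side, swing the handle anticlockwise (seen from above) until the bolt has turned loose by at least 60 degrees, then draw the sliding jaw fully back, away from the blank. Leave the blank standing in the jig where it is, leave the lever set to loosen, do not knock over or push about the other things on the bench, and let go of everything.

Things in the scene. Friction and masses are not known exactly. Their poses are not given: they have to be found in the camera images.
- jig: Fixed jig on the bench: plywood base 190 (x) x 265 (y) x 20 mm, y = -210 to +55. Origin on the bench top under the bolt axis. In its frame: grey clamp block 64 x 56, 66 mm high, round the bolt axis; steel fence 170 mm long, 75 mm high, at y = -173 to -194 mm. The blank stands between fence and sliding jaw; the jaw's flat bar (20 x 12 mm) runs along y through the block.
- bolt (a joint): Rotation of the clamp bolt about its upright axis, rad: 0 = tight (where it starts), grows anticlockwise seen from above = loosening (ordinary right-hand thread), end stop at 2.0. Turning it takes about 0.7 N m, by the ratchet only. It stays where it is left. While it is tight the jaw is locked; from about 0.8 on the jaw is free.
- bolt_top (a point): Centre of the bolt's hexagon head (24 mm across flats, with a short white witness line from the middle to one side, towards the jaw when tight), seen almost flush in the middle of the ratchet's head, on the bolt axis, 91.5 mm above the bench. Its x and y axes turn with the bolt.
- ratchet (a joint): Ratchet handle about the bolt axis, rad, growing anticlockwise from above; 0: it points along the jig's +y, 1.57: along the jig's -x. Stops -0.35 and 1.95; own friction 0.3 N m. Up to 0.35 rad of play (18 hidden teeth) before it drives. Lever on wrong side: it clicks round anticlockwise, the bolt stays. Swung back, it clicks and the bolt stays, so several strokes are possible.
- handle_grip (a point): Middle of the ratchet's black rubber grip, 130 mm from the bolt axis, 79 mm above the bench. Its x axis points outward along the handle, z up. The grip is 28 mm wide and 20 mm high, and runs from 92 to 192 mm from the bolt axis. The round steel head is 64 mm across and its top is 89 mm above the bench.
- selector (a joint): Direction lever on the ratchet's neck, rad, relative to the handle, growing anticlockwise from above; stops at -0.5 and 0.5. Starts on the negative (tightening) side. Looking outward from the bolt along the handle, +0.5 is the tab over to the left = loosening (the ratchet drives to the side its tab is on). It stays where it is put; pushing the tab takes about 3 N.
- selector_tab (a point): Top centre of the lever's upright thumb tab, 124 mm above the bench. The tab is 8 mm thick (the way it is pushed), 14 mm long, and stands 29 mm above the flat of the lever, which is 95 mm above the bench. The pivot is on the handle's centre line, 34.6 mm from the bolt axis; the tab is 34 mm out from the pivot. Site x axis: from pivot to tab.
- jaw (a joint): Position of the sliding jaw along the jig's +y, m: 0 = up against the blank (under 1 mm off it), 0.045 = fully back at its stop. Sliding friction about 3 N once the bolt is loose. It stays where it is left.
- jaw_post (a point): Top centre of the upright round steel post on the jaw, 20 mm in diameter, 122.5 mm above the bench, standing 49 mm above the jaw block (100 mm long along the jig's x, 30 mm thick, top at 73.5 mm). Axes as the jig's.
- blank: Loose hardwood blank 140 (x) x 42 (y) x 58 mm high, 0.25 kg, standing on the jig's base (top at 78 mm above the bench) between fence and jaw. Origin at the centre of its underside, axes as the jig's.
- glue: Bystander: white glue bottle, 60 mm in diameter, 160 mm high, standing on the bench. Origin at the centre of its underside.
- offcut: Bystander: wooden offcut 100 x 50 x 35 mm high, on the bench. Origin at the centre of its underside.
- mallet: Bystander: ordinary hammer lying on the bench, wooden handle, steel head. Origin under its middle.
There are look-alikes about, which are no part of the job. What is shaped like the blank but purple is not meant.

How it is judged:
On the way, in this order (a step that is already met when the one before it is completed fails the run):
1. the direction lever is flipped to the loosening side (beyond 0.3 rad) while the bolt is still tight (value of joint selector above 0.3 rad and value of joint bolt below 0.15 rad), for 0.2 s.
2. the bolt has been turned loose by 60 degrees (1.0 rad or more), the jaw not yet drawn back (value of joint bolt above 1 rad and value of joint jaw below 0.02 m), for 0.2 s.
3. the jaw is drawn back to within 4 mm of its stop (value of joint jaw above 0.041 m), for 0.2 s.
At the end, for the whole second after the job is handed in: The direction lever is on the loosening side (above 0.3 rad), the bolt is turned loose by at least 1.0 rad, the jaw is within 4 mm of fully back, and the blank stands upright (within 0.1 rad), at rest, within 20 mm of where it was (value of joint selector above 0.3 rad and value of joint bolt above 1 rad and value of joint jaw above 0.041 m and distance of blank from where it was at the start of the episode below 0.02 m and angle between blank's own z axis and vertical below 0.1 rad and linear speed of blank below 0.02 m/s); the robot touches nothing.
It fails at once if the glue bottle is shifted by more than 30 mm or tipped (distance of glue from where it was at the start of the episode above 0.03 m or angle between glue's own z axis and vertical above 0.4 rad).
It fails at once if the offcut is shifted by more than 30 mm (distance of offcut from where it was at the start of the episode above 0.03 m).
It fails at once if the hammer is shifted by more than 30 mm (distance of mallet from where it was at the start of the episode above 0.03 m).
It also fails if it takes over 64 s, if anything falls off the work surface, if the arm or the gripper's body presses on something with over 40 N, if the wrist force passes 120 N, or if a joint passes its speed limit or range.

## Working session

There is one attempt and no reset: what is moved stays moved. The work goes in short steps, Python scripts to look and compute and a shell command to move; the robot and the scene stay as the last step left them, time stands still between calls to the robot, and variables do not carry over. Pictures are saved under pics/ and viewed, and the job is handed in when it is done.

```bash
ls; mkdir -p pics; python3 - <<'E'
from workcell import *
import cv2,numpy as np
print(state())
for n in ("scene","top","wrist"):
    c=read_camera(n); np.savez(f"pics/{n}0.npz",**c)
    cv2.imwrite(f"pics/{n}0.png",c["color"][:,:,::-1]); print(n,c["K"],c.get("origin"),c.get("attitude"),c.get("mount"),[k for k in c])
try: print(finger_overhang)
except Exception as e: print(e)
E
```

```text
pics
{'time_s': 0.0, 'joints': array([-1.41128972e+00,  3.81197799e-01,  1.29826124e+00, -1.06977268e-05,
        1.46360431e+00, -2.15325530e-01]), 'joint_velocities': array([-2.22143711e-03,  1.63350759e-03, -5.52655480e-04,  1.61004544e-04,
       -5.16970947e-05, -9.89152728e-04]), 'joint_torque': array([ 1.02635237e-03, -4.48460484e+01, -2.31281161e+01, -1.17710979e-04,
        4.70177358e-03,  6.29835043e-06]), 'ee_pos': array([ 0.20130277, -0.51154925,  0.24971063]), 'tool_rot': array([ 0.13122922,  0.69473509,  0.13226896, -0.69471359]), 'contact_force': array([ 0.86801526, -0.57720878,  0.41427443]), 'torque': array([-0.01096659,  0.00808391, -0.01287372]), 'width': 0.08544756574852595}
scene [[587.01194091   0.         322.96751157]
 [  0.         587.01194091 234.58264362]
 [  0.           0.           1.        ]] [1.54253599 0.14698448 1.19563028] [0.60596749 0.22880524 0.2753576  0.71037297] None ['color', 'depth', 'K', 'origin', 'attitude']
top [[559.45727469   0.         325.95876309]
 [  0.         559.45727469 238.42793517]
 [  0.           0.           1.        ]] [ 0.33747832 -0.02790278  1.58510764] [ 0.7072752   0.05868842 -0.06688438 -0.70131587] None ['color', 'depth', 'K', 'origin', 'attitude']
wrist [[404.39628058   0.         320.78537507]
 [  0.         404.39628058 238.95280292]
 [  0.           0.           1.        ]] None None [[ 1.41297842e-03  2.71238594e-01 -9.62511106e-01 -1.24396743e-01]
 [ 9.99998871e-01 -8.74844816e-04  1.22147697e-03  1.50109478e-03]
 [-5.10736155e-04 -9.62511745e-01 -2.71239524e-01 -6.79701047e-02]
 [ 0.00000000e+00  0.00000000e+00  0.00000000e+00  1.00000000e+00]] ['color', 'depth', 'K', 'mount']
0.019
```

View pics/scene0.png

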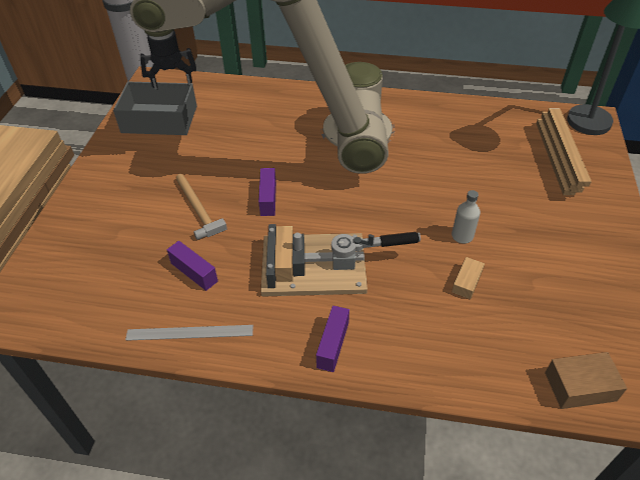

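View pics/top0.png

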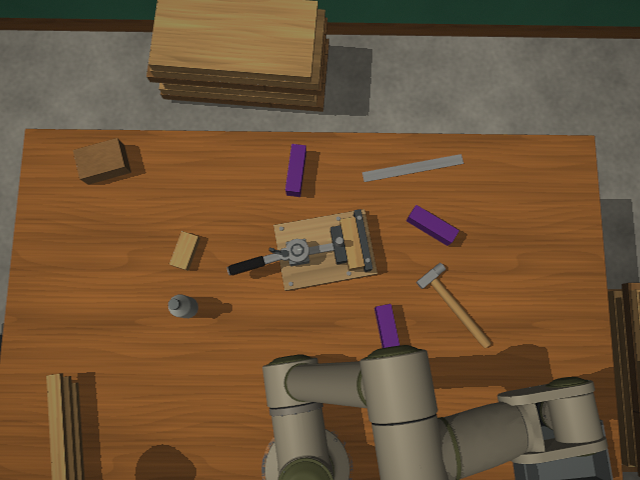

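View pics/wrist0.png

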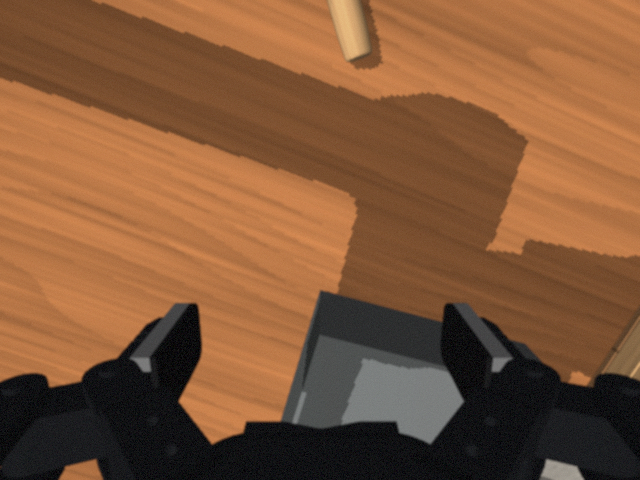

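The jig with the tan blank is at about top (320,248). Purple look-alikes are at top (296,170), (433,225) and (388,325). The blank itself is the tan block at (353,243). I'll take close crops next.

```bash
python3 - <<'E'
import cv2
a=cv2.imread("pics/top0.png")[195:305,215:395]; cv2.imwrite("pics/top0c.png",cv2.resize(a,None,fx=4.4,fy=4.4,interpolation=cv2.INTER_CUBIC))
a=cv2.imread("pics/scene0.png")[210:310,250:430]; cv2.imwrite("pics/scene0c.png",cv2.resize(a,None,fx=4.4,fy=4.4,interpolation=cv2.INTER_CUBIC))
E
```

```text
(no output)
```

View pics/top0c.png

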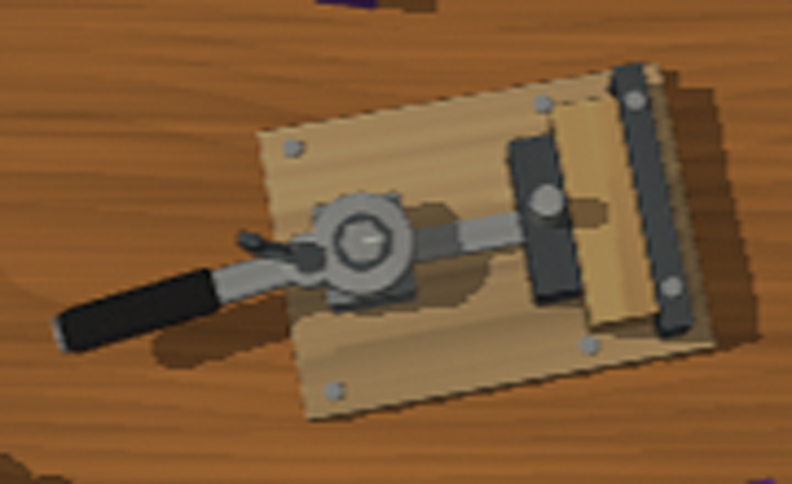

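View pics/scene0c.png

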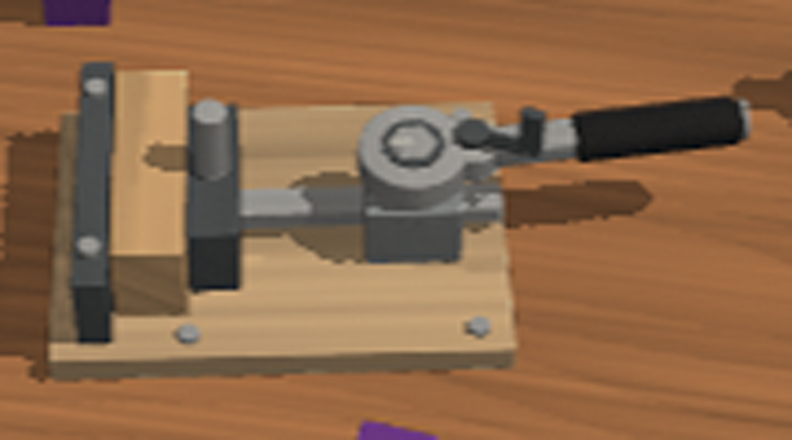

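Top crop: the bolt is at (362,240), the tab tip at (247,240) and the post top at (547,200). The grip runs from (213,288) to (66,333). Looking outward, the tab is on the right, which is the tightening side. I'll triangulate from the two views.

```bash
cat > h.py <<'E'
import numpy as np
from scipy.spatial.transform import Rotation as R
def q2R(q): return R.from_quat(np.roll(q,-1)).as_matrix()
def ray(c,p):
    K=np.array(c["K"]); d=np.array([(p[0]-K[0,2])/K[0,0],-(p[1]-K[1,2])/K[1,1],-1.])
    if "T" in c: T=c["T"]; return T[:3,3],T[:3,:3]@d
    return np.array(c["origin"]),q2R(c["attitude"])@d
def plane(c,p,z):
    o,d=ray(c,p); return o+d*(z-o[2])/d[2]
def tri(*cp):
    A=np.zeros((3,3));b=np.zeros(3);rs=[ray(c,p) for c,p in cp]
    for o,d in rs:
        d=d/np.linalg.norm(d);P=np.eye(3)-np.outer(d,d);A+=P;b+=P@o
    x=np.linalg.solve(A,b)
    return x,[np.linalg.norm(np.cross(x-o,d/np.linalg.norm(d))) for o,d in rs]
def wristT(s,c):
    T=np.eye(4);T[:3,:3]=q2R(s["tool_rot"]);T[:3,3]=s["ee_pos"];return T@np.array(c["mount"])
def proj(c,X):
    if "T" in c: o,M=c["T"][:3,3],c["T"][:3,:3]
    else: o,M=np.array(c["origin"]),q2R(c["attitude"])
    v=M.T@(np.array(X)-o);K=c["K"];return np.array([K[0,0]*v[0]/-v[2]+K[0,2],K[1,1]*-v[1]/-v[2]+K[1,2]])
E
python3 - <<'E'
from h import *
t=dict(np.load("pics/top0.npz"));s=dict(np.load("pics/scene0.npz"))
tc=lambda x,y:(215+(x+.5)/4.4-.5,195+(y+.5)/4.4-.5)
sc=lambda x,y:(250+(x+.5)/4.4-.5,210+(y+.5)/4.4-.5)
P={"bolt":((362,240),(413,144),.0915),"post":((547,200),(210,110),.1225),"tab":((247,240),(533,115),.124),"grip_in":((213,288),(581,135),.079),"grip_out":((66,333),(740,118),.079)}
for k,(a,b,z) in P.items():
    print(k,tri((t,tc(*a)),(s,sc(*b))),plane(t,tc(*a),z),plane(s,sc(*b),z))
for n,p in dict(glue=(180,303),offcut=(185,250),ham=(432,276),hamend=(488,345),purple=(385,308)).items(): print(n,plane(t,p,0.03))
st=dict(np.load("pics/wrist0.npz"))
E
```

```text
bolt (array([0.57689531, 0.03317669, 0.08551148]), [np.float64(0.0011227269269415167), np.float64(0.0011227269269415505)]) [0.57578661 0.03404076 0.0915    ] [0.58227845 0.03268724 0.0915    ]
post (array([ 0.59734963, -0.07963148,  0.11775176]), [np.float64(0.001046672173688471), np.float64(0.0010466721736884955)]) [ 0.59632489 -0.07843494  0.1225    ] [ 0.60162754 -0.07967277  0.1225    ]
tab (array([0.57145534, 0.10053734, 0.11592594]), [np.float64(0.0018714855946692754), np.float64(0.0018714855946692743)]) [0.56995732 0.10168501 0.124     ] [0.57906237 0.09905167 0.124     ]
grip_in (array([0.54734804, 0.12603415, 0.07631801]), [np.float64(0.00011005754474962675), np.float64(0.00011005754474958704)]) [0.54696349 0.12587019 0.079     ] [0.54975367 0.12597588 0.079     ]
grip_out (array([0.51877159, 0.21586413, 0.07484512]), [np.float64(6.375835397000478e-05), np.float64(6.375835397004706e-05)]) [0.5182679  0.21525762 0.079     ] [0.52258141 0.21554568 0.079     ]
glue [0.43224482 0.35630242 0.03      ]
offcut [0.58028374 0.35021697 0.03      ]
ham [ 0.51311106 -0.34238423  0.03      ]
hamend [ 0.32457101 -0.49123865  0.03      ]
purple [ 0.42308457 -0.20973001  0.03      ]
```

```bash
cat >> h.py <<'E'
def plan(s,target,col=None):
    M=q2R(s["tool_rot"]);d=M.T@(np.array(target)-s["ee_pos"]);return np.round(d/0.05,2)
E
python3 - <<'E'
from h import *
from workcell import *
s=state();M=q2R(s["tool_rot"]);print(M.round(3)); print(plan(s,[.55,.06,.25]))
E
```

```text
[[-0.     0.366 -0.931]
 [ 0.001 -0.931 -0.366]
 [-1.    -0.001 -0.   ]]
[ 1.000e-02 -8.090e+00 -1.067e+01]
```

```bash
python3 -m jog '[[[0,-0.7,-0.9],[0,0,0]],[[0,-0.7,-0.9],[0,0,0]],[[0,-0.7,-0.9],[0,0,0]],[[0,-0.7,-0.9],[0,0,0]],[[0,-0.7,-0.9],[0,0,0]],[[0,-0.7,-0.9],[0,0,0]],[[0,-0.7,-0.9],[0,0,0]],[[0,-0.7,-0.9],[0,0,0]],[[0,-0.7,-0.9],[0,0,0]],[[0,-0.7,-0.9],[0,0,0]],[[0,-0.7,-0.9],[0,0,0]],[[0,-0.4,-0.8],[0,0,0]]]' 0
python3 -m jog '[[[0,0,0],[0,0,0]],[[0,0,0],[0,0,0]],[[0,0,0],[0,0,0]]]'
cat > look.py <<'E'
import sys,cv2
from h import *
from workcell import *
def look(n,cam="wrist"):
    s=state();c=read_camera(cam)
    if cam=="wrist": c["T"]=wristT(s,c)
    np.savez(f"pics/{n}.npz",**c);cv2.imwrite(f"pics/{n}.png",c["color"][:,:,::-1]);return s,c
if __name__=="__main__":
    s,c=look(sys.argv[1],sys.argv[2] if len(sys.argv)>2 else "wrist")
    print(s["time_s"],s["ee_pos"].round(4),s["contact_force"].round(2),s["width"])
E
python3 look.py w1
```

```text
time_s: 1.65
ee_pos: [0.5515, 0.0633, 0.2502]
tool_rot: [-0.132, -0.695, -0.132, 0.695]
contact_force: [1.0, -0.8, 0.2]
width: -0.0
time_s: 2.02
ee_pos: [0.5505, 0.0601, 0.2504]
tool_rot: [-0.131, -0.695, -0.131, 0.695]
contact_force: [0.1, 0.4, -0.6]
width: -0.0004
2.025 [0.5505 0.0601 0.2504] [ 0.11  0.44 -0.65] -0.00043381860731243557
```

View pics/w1.png

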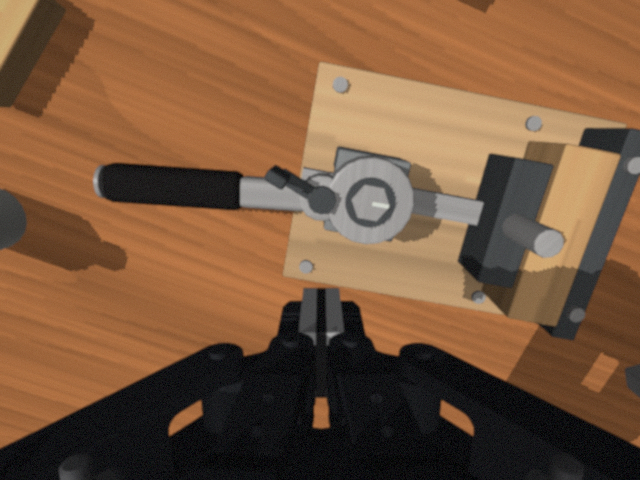

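The wrist view shows the bolt at (371,203), the tab top at about (277,176), the post top at (547,242) and the grip from (105,182) to (240,189). The closed fingertips are at about (321,290).

```bash
python3 - <<'E'
from h import *
import cv2
w=dict(np.load("pics/w1.npz"));t=dict(np.load("pics/top0.npz"));s=dict(np.load("pics/scene0.npz"))
tc=lambda x,y:(215+(x+.5)/4.4-.5,195+(y+.5)/4.4-.5)
sc=lambda x,y:(250+(x+.5)/4.4-.5,210+(y+.5)/4.4-.5)
P={"bolt":((371,203),(362,240),(413,144),.0915),"post":((547,242),(547,200),(210,110),.1225),"tab":((276,175),(247,240),(533,115),.124),"grip_in":((240,189),(213,288),(581,135),.079),"grip_out":((103,182),(66,333),(740,118),.079)}
for k,(a,b,d,z) in P.items():
    x,e=tri((w,a),(t,tc(*b)),(s,sc(*d)));print(k,x.round(4),np.round(e,4),plane(w,a,z).round(4))
a=cv2.imread("pics/w1.png")[130:270,230:430];cv2.imwrite("pics/w1c.png",cv2.resize(a,None,fx=4,fy=4,interpolation=cv2.INTER_CUBIC))
d=w["depth"]
for p in ((371,203),(547,242),(276,175),(321,200),(170,187),(321,295),(330,295)):
    o,r=ray(w,p);print(p,(o+r*d[p[1],p[0]]).round(4))
E
```

```text
bolt [0.577  0.0322 0.0863] [0.002  0.0021 0.0006] [0.5776 0.0312 0.0915]
post [ 0.5985 -0.08    0.1197] [0.0017 0.0022 0.0006] [ 0.5998 -0.0796  0.1225]
tab [0.573  0.1001 0.1162] [0.0024 0.0029 0.0015] [0.5764 0.0987 0.124 ]
grip_in [0.5481 0.1251 0.0759] [0.0025 0.0014 0.0012] [0.5503 0.1226 0.079 ]
grip_out [0.5187 0.2165 0.0765] [0.002  0.0009 0.0014] [0.5186 0.2175 0.079 ]
(371, 203) [0.5777 0.0313 0.0923]
(547, 242) [ 0.5998 -0.0792  0.1231]
(276, 175) [0.5766 0.0986 0.1251]
(321, 200) [0.5673 0.0653 0.0959]
(170, 187) [0.5359 0.1677 0.0897]
(321, 295) [0.5609 0.0627 0.2438]
(330, 295) [0.5623 0.0598 0.2444]
```

View pics/w1c.png

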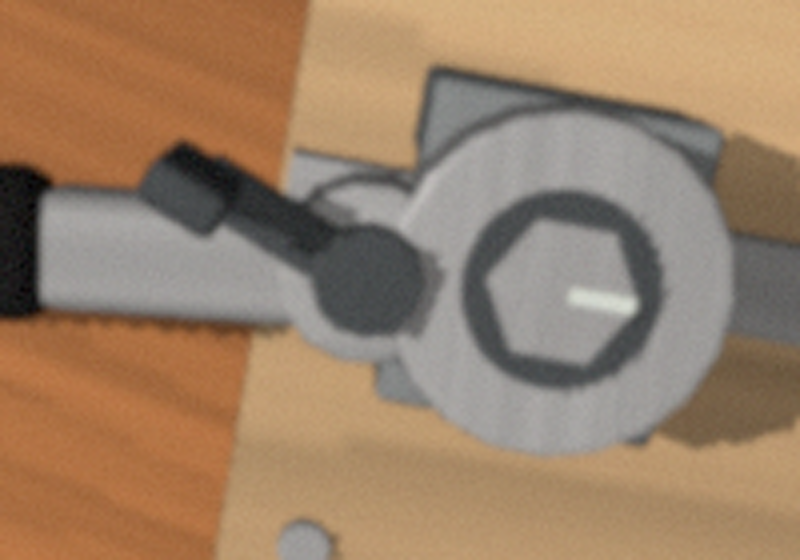

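```bash
python3 - <<'E'
from h import *
from workcell import *
s=state(); print(plan(s,[.607,.110,.124]))
E
```

```text
[ 2.53 -0.52 -1.42]
```

```bash
python3 -m jog '[[[0,-0.26,-0.71],[0,0,0]],[[0,-0.26,-0.71],[0,0,0]],[[0.6,0,0],[0,0,0]],[[0.6,0,0],[0,0,0]],[[0.6,0,0],[0,0,0]],[[0.5,0,0],[0,0,0]],[[0.23,0,0],[0,0,0]],[[0,0,0],[0,0,0]],[[0,0,0],[0,0,0]]]'
python3 look.py w2; python3 look.py s2 scene
```

```text
time_s: 3.2
ee_pos: [0.608, 0.111, 0.125]
tool_rot: [0.132, 0.695, 0.132, -0.694]
contact_force: [-0.1, -0.4, 0.0]
width: -0.0001
3.2 [0.608 0.111 0.125] [-0.14 -0.38  0.02] -7.516714548342268e-05
3.25 [0.608 0.111 0.125] [-0.32 -0.82 -0.49] -6.329789460004925e-05
```

View pics/w2.png

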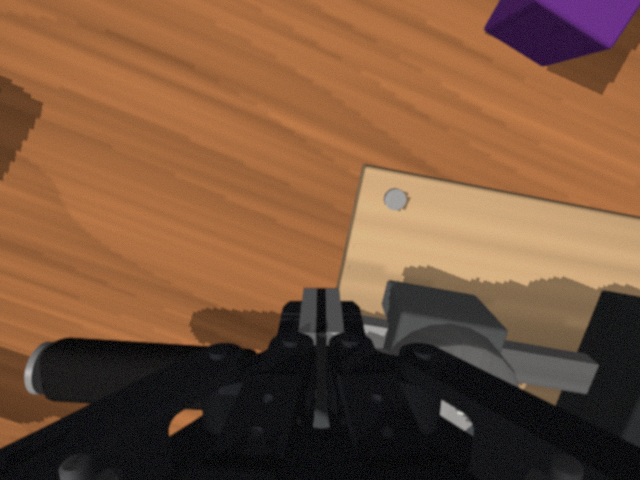

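View pics/s2.png

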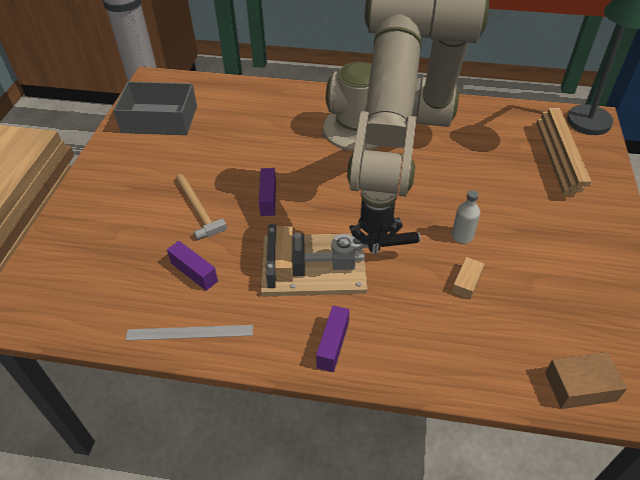

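The fingertips are down on the far side of the tab, clear of it and with no contact force. I'll push along tool +z.

```bash
python3 -m jog '[[[0,0,0.15],[0,0,0]],[[0,0,0.15],[0,0,0]],[[0,0,0.15],[0,0,0]],[[0,0,0.15],[0,0,0]],[[0,0,0],[0,0,0]]]'
python3 -m jog '[[[0,0,0.1],[0,0,0]],[[0,0,0.1],[0,0,0]],[[0,0,0.1],[0,0,0]],[[0,0,0],[0,0,0]]]'
python3 -m jog '[[[0,0,0.1],[0,0,0]],[[0,0,0],[0,0,0]]]'
python3 look.py s3 scene;python3 -c "
import cv2;a=cv2.imread('pics/s3.png')[200:310,250:430]; cv2.imwrite('pics/s3c.png',cv2.resize(a,None,fx=4.4,fy=4.4,interpolation=cv2.INTER_CUBIC))"
```

```text
time_s: 3.92
ee_pos: [0.579, 0.0999, 0.124]
tool_rot: [-0.132, -0.695, -0.132, 0.695]
contact_force: [-0.2, 0.6, -0.4]
width: 0.0
time_s: 4.42
ee_pos: [0.5652, 0.0947, 0.1238]
tool_rot: [-0.132, -0.695, -0.132, 0.695]
contact_force: [1.6, 2.1, 1.3]
width: 0.0001
time_s: 4.68
ee_pos: [0.561, 0.0924, 0.1238]
tool_rot: [-0.132, -0.695, -0.131, 0.695]
contact_force: [2.5, 0.6, 0.2]
width: -0.0001
4.675 [0.561  0.0924 0.1238] [2.49 0.55 0.2 ] -0.00011364706273953906
```

View pics/s3c.png

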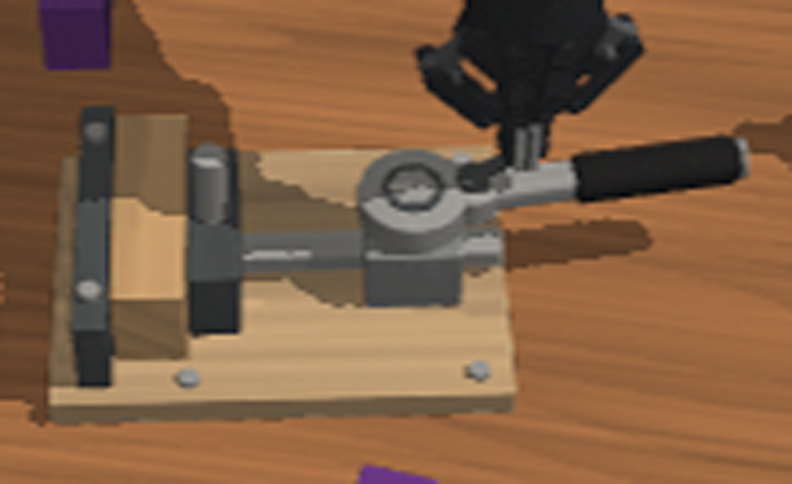

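```bash
python3 -m jog '[[[0,0,0.08],[0,0,0]],[[0,0,0],[0,0,0]]]'
python3 -m jog '[[[0,0,0.08],[0,0,0]],[[0,0,0],[0,0,0]]]'
python3 -m jog '[[[0,0,0.06],[0,0,0]],[[0,0,0],[0,0,0]]]'
```

```text
time_s: 4.97
ee_pos: [0.5577, 0.0907, 0.1238]
tool_rot: [0.132, 0.695, 0.131, -0.694]
contact_force: [4.6, -1.4, -2.0]
width: -0.0004
time_s: 5.22
ee_pos: [0.5539, 0.0894, 0.124]
tool_rot: [0.132, 0.695, 0.131, -0.694]
contact_force: [4.6, -1.3, -0.6]
width: 0.0001
time_s: 5.48
ee_pos: [0.5513, 0.0884, 0.1241]
tool_rot: [0.132, 0.695, 0.131, -0.694]
contact_force: [4.8, -0.7, 0.3]
width: -0.0
```

The force held at about 4.8 N and the fingers are past the expected end of travel, so the lever is probably at its stop and the handle has started moving. I'll back off and look.

```bash
python3 -m jog '[[[0,0,-0.4],[0,0,0]],[[-0.7,0,-0.4],[0,0,0]],[[-1,0,0],[0,0,0]],[[-0.8,0,0.3],[0,0,0]],[[0,0,0.3],[0,0,0]],[[0,0,0],[0,0,0]],[[0,0,0],[0,0,0]]]'
python3 look.py w4
```

```text
time_s: 6.35
ee_pos: [0.5599, 0.0925, 0.2481]
tool_rot: [-0.132, -0.694, -0.132, 0.695]
contact_force: [0.1, 0.4, 0.4]
width: 0.0002
6.35 [0.5599 0.0925 0.2481] [0.06 0.44 0.43] 0.0002066810758649298
```

View pics/w4.png

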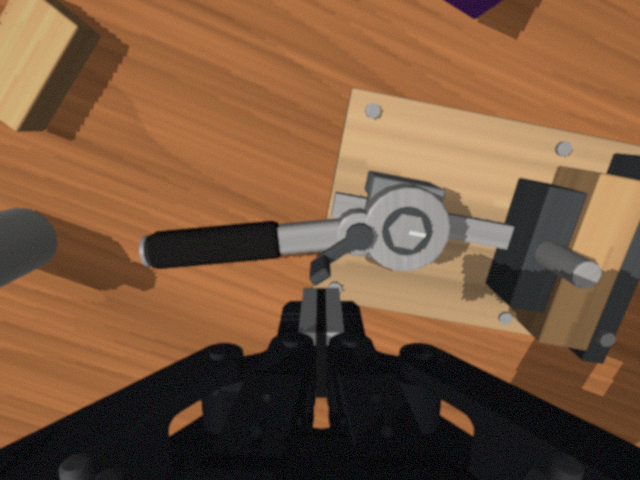

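The lever is now on the other side of the handle: tab at (320,270), pivot at about (360,236), bolt at (409,232), grip end at (146,250). I'll measure the angles.

```bash
python3 - <<'E'
from h import *
w=dict(np.load("pics/w4.npz"));d=w["depth"]
P=dict(bolt=(409,232,.0915),pivot=(360,237,.097),tab=(319,271,.124),grip=(210,245,.089),gout=(146,250,.079),wit=(426,235,.0915))
X={}
for k,(u,v,z) in P.items():
    o,r=ray(w,(u,v)); X[k]=plane(w,(u,v),z);print(k,X[k].round(4),(o+r*d[v,u]).round(4))
an=lambda a,b:np.degrees(np.arctan2(*(X[b]-X[a])[[1,0]]))
print("handle",an("bolt","grip"),an("bolt","gout"),"lever",an("pivot","tab"),"wit",an("bolt","wit"))
w1=dict(np.load("pics/w1.npz"));X["b1"]=plane(w1,(371,203),.0915);X["w1"]=plane(w1,(387,206),.0915);print(an("b1","w1"))
E
```

```text
bolt [0.5777 0.0303 0.0915] [0.5778 0.0305 0.0922]
pivot [0.5626 0.0626 0.097 ] [0.5625 0.0626 0.0968]
tab [0.5375 0.0838 0.124 ] [0.5379 0.0839 0.125 ]
grip [0.5149 0.1608 0.089 ] [0.5149 0.1608 0.089 ]
gout [0.4894 0.2065 0.079 ] [0.493  0.2041 0.087 ]
wit [0.5802 0.018  0.0915] [0.5801 0.0179 0.0913]
handle 115.69259458554939 116.62007328258102 lever 139.84539156248616 wit -78.7094463602251
-79.2493559636151
```

The lever reads about +0.4 rad against the handle. The force pattern agrees with it being at its stop. The witness line is unchanged at -79°, so the bolt is still tight. Next I'll work out the swing waypoints.

```bash
cat > arc.py <<'E'
from h import *
from workcell import *
s=state();M=q2R(s["tool_rot"]);B=np.array([.5777,.0305])
def p(th,cl=0,r=.14):
    t=np.radians(th);ph=abs(np.radians(th+90-201.5));off=.014+.011*abs(np.cos(ph))+.0145*abs(np.sin(ph))+cl
    q=B+r*np.array([np.cos(t),np.sin(t)])+off*np.array([np.sin(t),-np.cos(t)]);return np.array([*q,.085])
if __name__=="__main__":
    print("goto",p(116,.012).round(4),plan(s,p(116,.012)))
    a=p(116,.012)
    for th in range(116,209,4):
        b=p(th);print(th,b.round(3),np.round(M.T@(b-a)/.05,2));a=b
E
python3 arc.py
```

```text
goto [0.5506 0.173  0.085 ] [ 3.26 -1.57 -0.42]
116 [0.54  0.168 0.085] [0.   0.02 0.24]
120 [0.531 0.165 0.085] [ 0.   -0.02  0.18]
124 [0.523 0.162 0.085] [ 0.   -0.01  0.18]
128 [0.514 0.158 0.085] [0.   0.01 0.18]
132 [0.506 0.154 0.085] [0.   0.02 0.18]
136 [0.498 0.149 0.085] [0.   0.03 0.18]
140 [0.49  0.144 0.085] [0.   0.04 0.18]
144 [0.483 0.138 0.085] [0.   0.06 0.18]
148 [0.476 0.131 0.085] [0.   0.07 0.18]
152 [0.469 0.124 0.085] [0.   0.08 0.18]
156 [0.463 0.117 0.085] [0.   0.1  0.17]
160 [0.457 0.109 0.085] [0.   0.11 0.17]
164 [0.452 0.1   0.085] [0.   0.12 0.16]
168 [0.447 0.091 0.085] [0.   0.13 0.15]
172 [0.444 0.082 0.085] [0.   0.15 0.14]
176 [0.44  0.072 0.085] [0.   0.16 0.13]
180 [0.438 0.062 0.085] [0.   0.17 0.12]
184 [0.436 0.052 0.085] [0.   0.18 0.11]
188 [0.435 0.041 0.085] [0.   0.19 0.1 ]
192 [0.434 0.031 0.085] [0.   0.19 0.08]
196 [0.435 0.02  0.085] [-0.    0.2   0.07]
200 [0.436 0.01  0.085] [-0.    0.21  0.05]
204 [0.438 0.    0.085] [-0.    0.19  0.04]
208 [ 0.44  -0.009  0.085] [-0.    0.18  0.03]
```

```bash
python3 -m jog '[[[0,-0.8,-0.21],[0,0,0]],[[0,-0.77,-0.21],[0,0,0]],[[0.7,0,0],[0,0,0]],[[0.7,0,0],[0,0,0]],[[0.7,0,0],[0,0,0]],[[0.6,0,0],[0,0,0]],[[0.36,0,0],[0,0,0]],[[0.2,0,0],[0,0,0]],[[0,0,0],[0,0,0]],[[0,0,0],[0,0,0]]]'
python3 look.py w5
```

```text
time_s: 7.65
ee_pos: [0.5513, 0.1733, 0.0865]
tool_rot: [0.132, 0.695, 0.132, -0.694]
contact_force: [0.4, 0.3, -0.3]
width: 0.0001
7.65 [0.5513 0.1733 0.0865] [ 0.42  0.32 -0.34] 5.318870033414046e-05
```

View pics/w5.png

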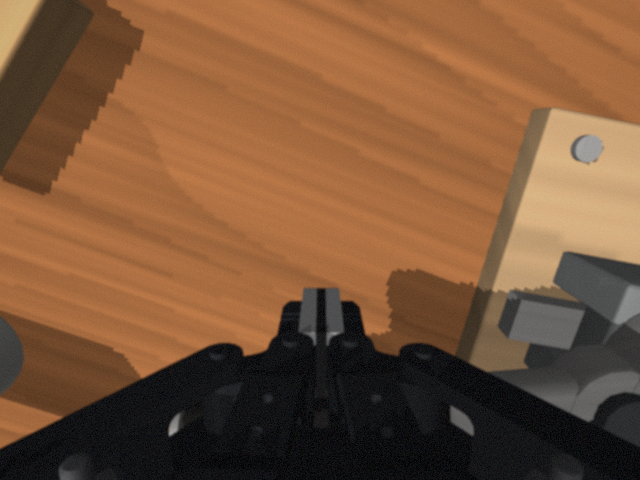

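The fingers are down beside the grip, on its right side, with no contact. The glue is visible at the left edge, (0,355), well clear. I'll start the swing.

```bash
python3 -m jog '[[[0,0.02,0.24],[0,0,0]],[[0,-0.02,0.18],[0,0,0]],[[0,-0.01,0.18],[0,0,0]],[[0,0.01,0.18],[0,0,0]],[[0,0.02,0.18],[0,0,0]]]'
python3 -m jog '[[[0,0.03,0.18],[0,0,0]],[[0,0.04,0.18],[0,0,0]],[[0,0.06,0.18],[0,0,0]],[[0,0.07,0.18],[0,0,0]],[[0,0.08,0.18],[0,0,0]]]'
python3 -m jog '[[[0,0.1,0.17],[0,0,0]],[[0,0.11,0.17],[0,0,0]],[[0,0.12,0.16],[0,0,0]],[[0,0.13,0.15],[0,0,0]],[[0,0.15,0.14],[0,0,0]]]'
python3 look.py s6 scene;python3 look.py t6 top;python3 -c "
import cv2,numpy as np;a=cv2.imread('pics/s6.png')[190:310,250:430];b=cv2.imread('pics/t6.png')[195:315,215:395]; cv2.imwrite('pics/c6.png',cv2.resize(np.hstack([a,b]),None,fx=2.2,fy=2.2,interpolation=cv2.INTER_CUBIC))"
```

```text
time_s: 8.32
ee_pos: [0.5061, 0.1545, 0.086]
tool_rot: [0.132, 0.695, 0.132, -0.695]
contact_force: [3.2, -0.2, 0.1]
width: -0.0002
time_s: 8.95
ee_pos: [0.4709, 0.1252, 0.0863]
tool_rot: [0.132, 0.696, 0.132, -0.693]
contact_force: [8.9, 4.4, 0.1]
width: -0.0005
time_s: 9.57
ee_pos: [0.4448, 0.0825, 0.0862]
tool_rot: [0.131, 0.696, 0.132, -0.694]
contact_force: [6.6, 6.6, 1.2]
width: 0.0003
9.575 [0.4448 0.0825 0.0862] [6.63 6.61 1.2 ] 0.0003121483401496201
9.625 [0.4441 0.0818 0.0861] [3.94 3.24 1.98] 0.00046710646989681933
```

View pics/c6.png

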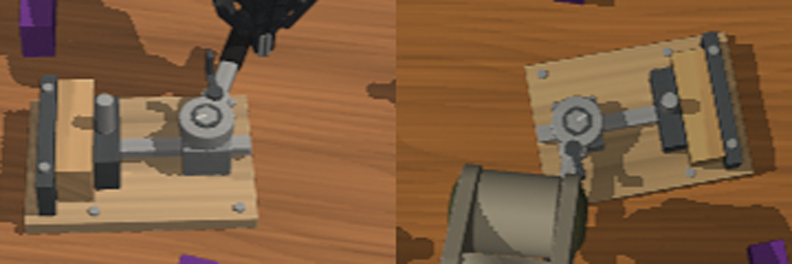

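The handle is about halfway round and the witness line has turned, so the bolt is being driven at 7–10 N. I'll continue.

```bash
python3 -m jog '[[[0,0.16,0.13],[0,0,0]],[[0,0.17,0.12],[0,0,0]],[[0,0.18,0.11],[0,0,0]],[[0,0.19,0.1],[0,0,0]],[[0,0.19,0.08],[0,0,0]]]'
python3 -m jog '[[[0,0.2,0.07],[0,0,0]],[[0,0.21,0.05],[0,0,0]],[[0,0.19,0.04],[0,0,0]],[[0,0.18,0.03],[0,0,0]],[[0,0,0],[0,0,0]]]'
```

```text
time_s: 10.3
ee_pos: [0.4349, 0.0316, 0.0859]
tool_rot: [0.131, 0.695, 0.132, -0.695]
contact_force: [3.0, 8.2, 2.3]
width: -0.0002
time_s: 10.92
ee_pos: [0.4396, -0.0084, 0.0854]
tool_rot: [-0.131, -0.694, -0.132, 0.696]
contact_force: [0.8, 2.8, -0.1]
width: -0.0
```

```bash
python3 -m jog '[[[0,-0.4,0],[0,0,0]],[[0,-0.4,0],[0,0,0]],[[-0.8,0,0],[0,0,0]],[[-0.9,0,0],[0,0,0]],[[-0.9,0,0],[0,0,0]],[[-0.7,0,-0.3],[0,0,0]],[[0,0.6,-0.8],[0,0,0]],[[0,0.6,-0.8],[0,0,0]],[[0,0.4,-0.4],[0,0,0]],[[0,0,0],[0,0,0]],[[0,0,0],[0,0,0]]]'
python3 look.py w7
```

```text
time_s: 12.3
ee_pos: [0.5614, -0.0035, 0.2505]
tool_rot: [-0.132, -0.694, -0.132, 0.695]
contact_force: [0.7, -0.1, 0.5]
width: -0.0003
12.3 [ 0.5614 -0.0035  0.2505] [ 0.68 -0.07  0.52] -0.00034512415509971604
```

View pics/w7.png

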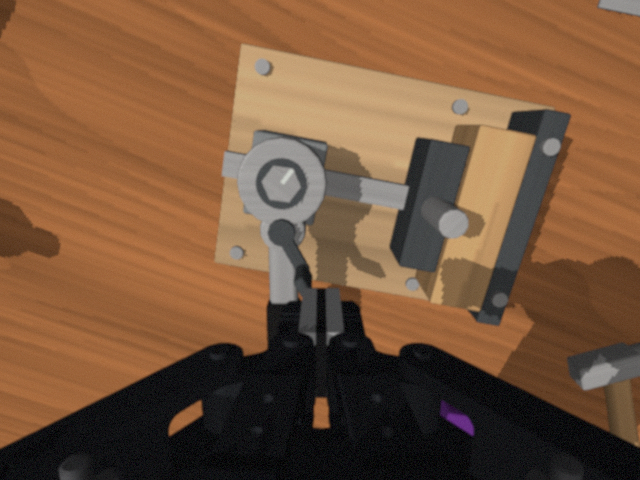

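The bolt is at (282,182). The witness line now points up and to the right, from (282,183) to (294,170). The tab stays on the loosening side, pivot (281,233) to tab near (305,290), partly hidden. The post top is at (453,222).

```bash
python3 - <<'E'
from h import *
import cv2
w=dict(np.load("pics/w7.npz"));d=w["depth"]
g=w["color"][160:205,260:305].min(2); m=g>190; ys,xs=np.nonzero(m)
print(len(xs)); pts=np.c_[xs+260,ys+160].astype(float); print(pts.mean(0),pts.min(0),pts.max(0))
P=[plane(w,p,.0915)[:2] for p in pts];vx=cv2.fitLine(np.float32(P),cv2.DIST_L2,0,.01,.01).ravel();print("wit",np.degrees(np.arctan2(vx[1],vx[0])),np.mean(P,0))
b=plane(w,(282,182),.0915);h=plane(w,(281,300),.083);print(b,"handle",np.degrees(np.arctan2(h[1]-b[1],h[0]-b[0])),plane(w,(281,233),.097))
o,r=ray(w,(453,222));print("post",plane(w,(453,222),.1225),o+r*d[222,453])
a=cv2.imread("pics/w7.png")[130:330,190:470];cv2.imwrite("pics/w7c.png",cv2.resize(a,None,fx=2.8,fy=2.8,interpolation=cv2.INTER_CUBIC))
E
```

```text
44
[286.52272727 176.27272727] [282. 170.] [291. 182.]
wit -16.149185 [0.58394728 0.02997039]
[0.57904263 0.03153733 0.0915    ] handle -160.9621272200307 [0.54561023 0.01956596 0.097     ]
post [ 0.60023894 -0.08036216  0.1225    ] [ 0.60032947 -0.08000168  0.12340682]
```

View pics/w7c.png

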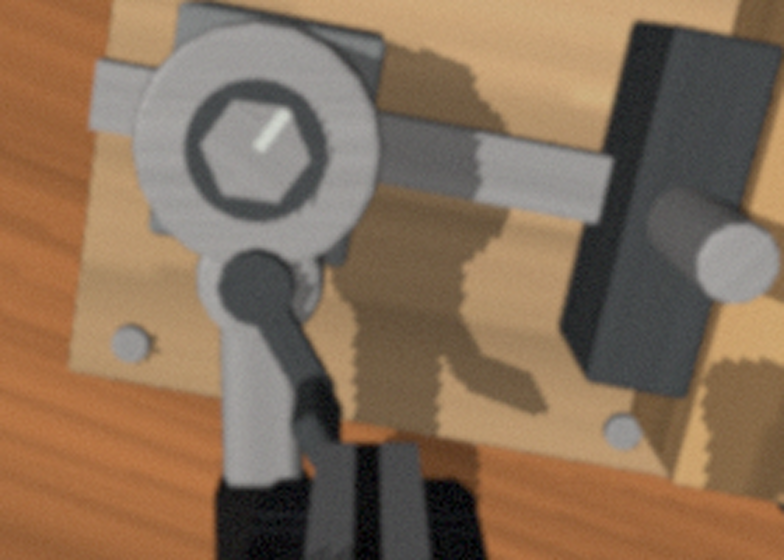

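The witness line reads -16°, against -79° at the start, so the bolt has turned about 63° (1.10 rad). That is only just past 57.3°. The handle is at 199° and its stop is at about 213°, so I'll push a little further for margin before moving the jaw.

```bash
python3 -m jog '[[[0,-0.4,0.5],[0,0,0]],[[0,-0.6,0.8],[0,0,0]],[[0,-0.6,0.8],[0,0,0]],[[0.7,0,0.2],[0,0,0]],[[0.9,0,0],[0,0,0]],[[0.9,0,0],[0,0,0]],[[0.7,0,0],[0,0,0]],[[0.1,0,0],[0,0,0]],[[0,0,0],[0,0,0]]]'
python3 -m jog '[[[0,0.3,0],[0,0,0]],[[0,0.3,0],[0,0,0]],[[0,0.2,0],[0,0,0]],[[0,0.15,0],[0,0,0]],[[0,0.15,0],[0,0,0]],[[0,0,0],[0,0,0]]]'
```

```text
time_s: 13.48
ee_pos: [0.4262, 0.0286, 0.0868]
tool_rot: [0.132, 0.695, 0.132, -0.694]
contact_force: [0.2, 0.1, 0.4]
width: -0.0
time_s: 14.22
ee_pos: [0.4448, -0.019, 0.0863]
tool_rot: [-0.128, -0.694, -0.135, 0.695]
contact_force: [-2.5, 34.7, 14.4]
width: 0.0004
```

The force jumped to 35 N sooner than expected. I'll back off and look.

```bash
python3 -m jog '[[[0,-0.3,0],[0,0,0]],[[0,-0.5,0],[0,0,0]],[[-0.8,0,0],[0,0,0]],[[-0.9,0,0],[0,0,0]],[[-0.9,0,0],[0,0,0]],[[-0.7,0,-0.3],[0,0,0]],[[0,0.6,-0.9],[0,0,0]],[[0,0.6,-0.9],[0,0,0]],[[0,0.4,-0.7],[0,0,0]],[[0,0,-0.5],[0,0,0]],[[0,0,0],[0,0,0]],[[0,0,0],[0,0,0]]]'
python3 look.py w8; python3 look.py t8 top
```

```text
time_s: 15.72
ee_pos: [0.6139, -0.0001, 0.251]
tool_rot: [-0.132, -0.695, -0.131, 0.695]
contact_force: [-0.2, 0.3, 0.1]
width: 0.0001
15.725 [ 6.139e-01 -1.000e-04  2.510e-01] [-0.18  0.25  0.14] 0.00011514497757873192
15.775 [0.6138 0.     0.2512] [-0.63  1.14 -0.73] -7.834195437247086e-05
```

View pics/w8.png

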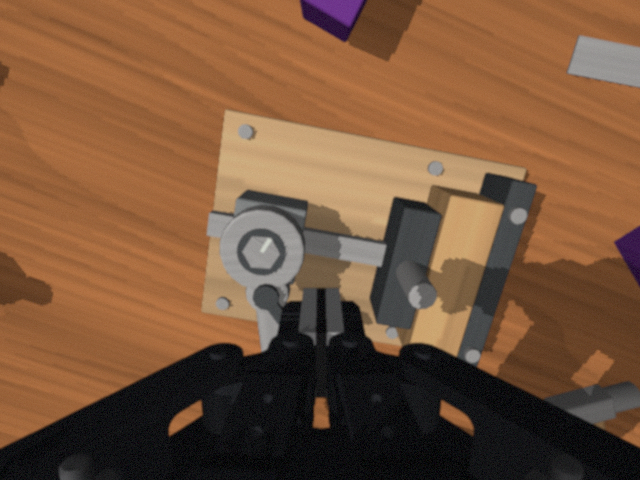

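View pics/t8.png

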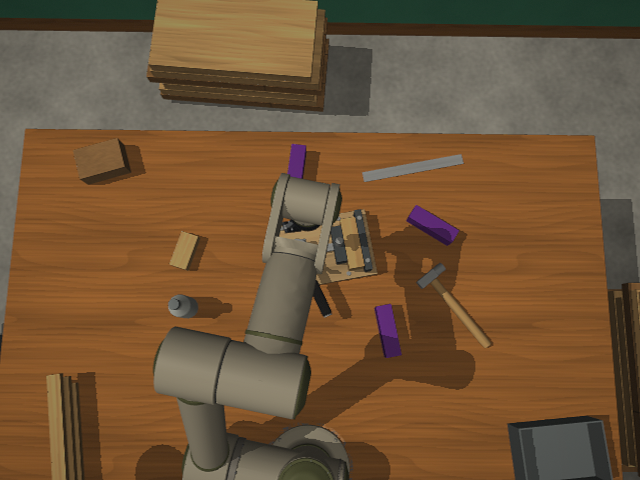

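```bash
python3 - <<'E'
from h import *
import cv2
w=dict(np.load("pics/w8.npz"));t=dict(np.load("pics/t8.npz"))
b=(262,251)
g=w["color"][b[1]-15:b[1]+15,b[0]-15:b[0]+15].min(2); m=g>185; ys,xs=np.nonzero(m)
pts=np.c_[xs+b[0]-15,ys+b[1]-15].astype(float);print(len(xs),pts.min(0),pts.max(0))
P=[plane(w,p,.0915)[:2] for p in pts];v=cv2.fitLine(np.float32(P),cv2.DIST_L2,0,.01,.01).ravel();print("wit",np.degrees(np.arctan2(v[1],v[0])))
B=np.array([.578,.031]);e=plane(t,(323,311),.079)[:2];print("handle",np.degrees(np.arctan2(*(e-B)[::-1]))%360, e)
pv=plane(w,(265,297),.097);print(pv,np.degrees(np.arctan2(*(pv[:2]-B)[::-1]))%360)
a=cv2.imread("pics/w8.png")[200:350,200:360];cv2.imwrite("pics/w8c.png",cv2.resize(a,None,fx=4,fy=4,interpolation=cv2.INTER_CUBIC))
E
```

```text
46 [261. 239.] [270. 251.]
wit -12.453631
handle 202.4499182888663 [ 0.41108438 -0.03796784]
[0.54750388 0.01718017 0.097     ] 204.37844877870845
```

View pics/w8c.png

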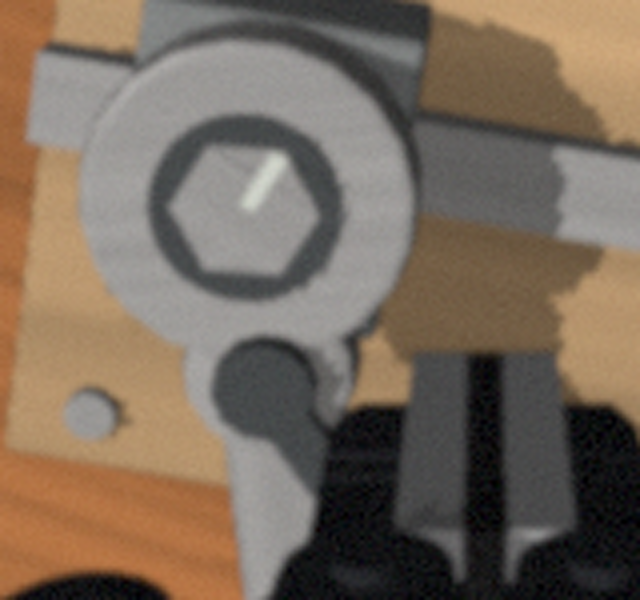

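The bolt now reads 66.6° (1.16 rad). That agrees with 87° of handle travel less at most 20° of play. Next is the jaw: I'll come down behind the post, above the blank.

```bash
python3 - <<'E'
from h import *
from workcell import *
s=state();M=q2R(s["tool_rot"]); print(plan(s,[.6074,-.1185,.112])); print(M.T@np.array([-.191,.982,0]))
E
```

```text
[2.79 2.16 0.99]
[-3.46909100e-04 -9.83832806e-01 -1.81322613e-01]
```

```bash
python3 -m jog '[[[0,0.72,0.33],[0,0,0]],[[0,0.72,0.33],[0,0,0]],[[0,0.72,0.33],[0,0,0]],[[0,0,0],[0,0,0]],[[0.7,0,0],[0,0,0]],[[0.7,0,0],[0,0,0]],[[0.6,0,0],[0,0,0]],[[0.5,0,0],[0,0,0]],[[0.29,0,0],[0,0,0]],[[0,0,0],[0,0,0]],[[0,0,0],[0,0,0]]]'
python3 look.py s9 scene;python3 -c "
import cv2;a=cv2.imread('pics/s9.png')[190:310,230:430]; cv2.imwrite('pics/s9c.png',cv2.resize(a,None,fx=4,fy=4,interpolation=cv2.INTER_CUBIC))"
```

```text
time_s: 17.2
ee_pos: [0.6084, -0.1181, 0.1125]
tool_rot: [0.132, 0.695, 0.131, -0.694]
contact_force: [-0.5, 0.1, -0.4]
width: -0.0
17.2 [ 0.6084 -0.1181  0.1125] [-0.49  0.09 -0.44] -4.153009234695789e-05
```

View pics/s9c.png

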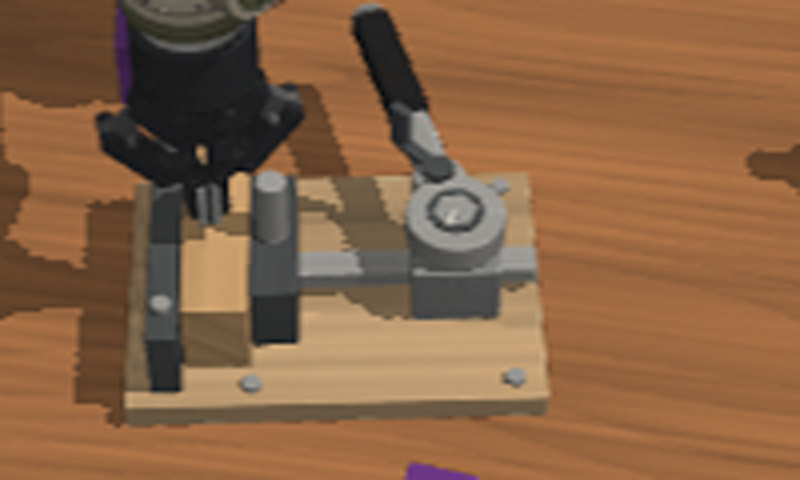

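The fingertips are over the blank, to the left of the post, touching nothing. I'll push the post along jig +y.

```bash
python3 -m jog '[[[0,-0.15,-0.03],[0,0,0]],[[0,-0.15,-0.03],[0,0,0]],[[0,-0.15,-0.03],[0,0,0]],[[0,-0.15,-0.03],[0,0,0]],[[0,0,0],[0,0,0]]]'
python3 -m jog '[[[0,-0.15,-0.03],[0,0,0]],[[0,-0.15,-0.02],[0,0,0]],[[0,-0.1,-0.02],[0,0,0]],[[0,0,0],[0,0,0]]]'
```

```text
time_s: 17.88
ee_pos: [0.6025, -0.0871, 0.1114]
tool_rot: [0.132, 0.695, 0.132, -0.695]
contact_force: [-0.1, 0.2, -0.1]
width: -0.0002
time_s: 18.38
ee_pos: [0.5982, -0.0673, 0.1112]
tool_rot: [-0.132, -0.694, -0.132, 0.695]
contact_force: [-0.0, -0.4, 0.1]
width: 0.0001
```

```bash
python3 -m jog '[[[0,-0.06,-0.01],[0,0,0]],[[0,0,0],[0,0,0]]]'; python3 look.py s10 scene;python3 -c "
import cv2;a=cv2.imread('pics/s10.png')[190:310,230:430]; cv2.imwrite('pics/s10c.png',cv2.resize(a,None,fx=4,fy=4,interpolation=cv2.INTER_CUBIC))"
```

```text
time_s: 18.62
ee_pos: [0.5977, -0.065, 0.1112]
tool_rot: [-0.132, -0.695, -0.132, 0.695]
contact_force: [0.3, -1.3, -0.8]
width: -0.0002
18.625 [ 0.5977 -0.065   0.1112] [ 0.26 -1.26 -0.79] -0.00017834019295567276
```

View pics/s10c.png

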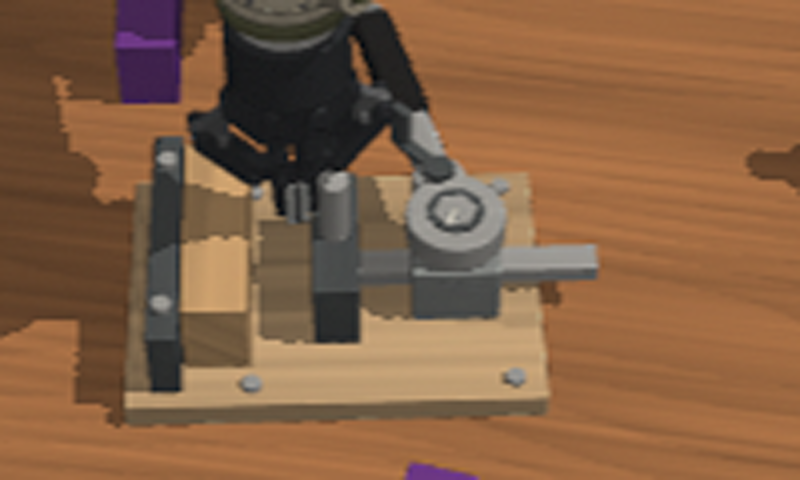

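```bash
python3 -m jog '[[[0,-0.06,-0.01],[0,0,0]],[[0,0,0],[0,0,0]]]';python3 -m jog '[[[0,-0.06,-0.01],[0,0,0]],[[0,0,0],[0,0,0]]]';python3 -m jog '[[[0,-0.06,-0.01],[0,0,0]],[[0,0,0],[0,0,0]]]'
```

```text
time_s: 18.92
ee_pos: [0.5972, -0.062, 0.1113]
tool_rot: [-0.132, -0.695, -0.132, 0.695]
contact_force: [1.1, -1.6, -0.0]
width: 0.0001
time_s: 19.18
ee_pos: [0.5965, -0.0589, 0.1113]
tool_rot: [-0.132, -0.695, -0.132, 0.695]
contact_force: [0.0, -2.3, -0.9]
width: 0.0001
time_s: 19.42
ee_pos: [0.5965, -0.0585, 0.1114]
tool_rot: [0.133, 0.695, 0.13, -0.695]
contact_force: [3.0, -14.2, -3.1]
width: 0.0001
```

The force rose to 14 N without any movement, so the jaw is at its stop. I'll back off, rise clear and check.

```bash
python3 -m jog '[[[0,0.15,0],[0,0,0]],[[0,0.15,0],[0,0,0]],[[-0.6,0,0],[0,0,0]],[[-0.9,0,0],[0,0,0]],[[-0.9,0,0],[0,0,0]],[[-0.6,0,-0.5],[0,0,0]],[[0,-0.3,-0.7],[0,0,0]],[[0,-0.3,-0.3],[0,0,0]],[[0,0,0],[0,0,0]],[[0,0,0],[0,0,0]]]'
python3 look.py w11; python3 look.py t11 top; python3 look.py s11 scene
```

```text
time_s: 20.68
ee_pos: [0.6597, -0.0152, 0.2611]
tool_rot: [-0.132, -0.694, -0.132, 0.695]
contact_force: [-1.2, 0.6, -0.3]
width: -0.0001
20.675 [ 0.6597 -0.0152  0.2611] [-1.22  0.57 -0.29] -0.0001406201969953082
20.725 [ 0.6597 -0.0155  0.2613] [ 0.39 -0.39  0.13] -0.0001351629684512337
20.775 [ 0.6598 -0.0156  0.2614] [ 0.44 -0.08 -0.38] -3.202437415971537e-05
```

View pics/w11.png

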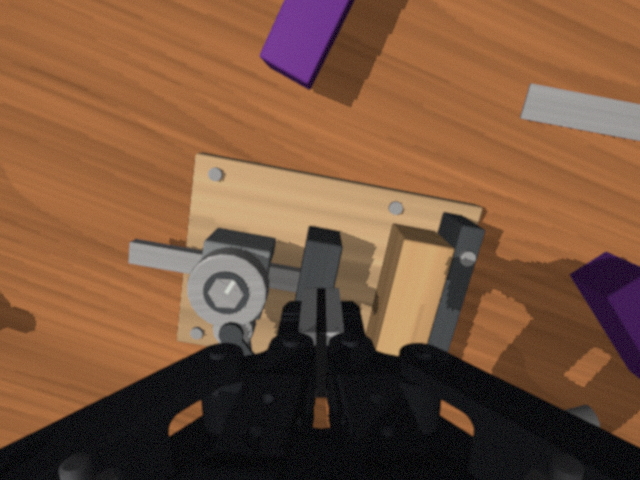

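View pics/s11.png

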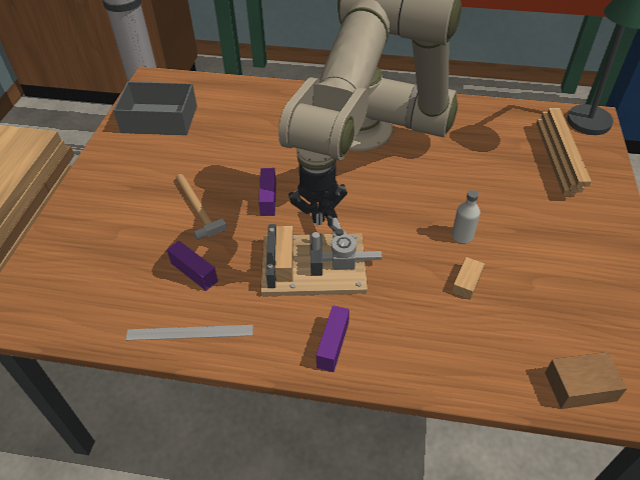

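The wrist view hides the post and tab, so I'll shift back towards the robot for a clear check.

```bash
python3 -m jog '[[[-0.3,0,0.9],[0,0,0]],[[-0.3,0,0.9],[0,0,0]],[[-0.3,0.1,0.9],[0,0,0]],[[-0.3,0.1,0.4],[0,0,0]],[[0,0,0],[0,0,0]],[[0,0,0],[0,0,0]]]'
python3 look.py w12; python3 look.py t12 top
```

```text
time_s: 21.58
ee_pos: [0.5203, -0.0807, 0.3207]
tool_rot: [-0.132, -0.695, -0.132, 0.695]
contact_force: [0.5, 0.3, -0.0]
width: -0.0001
21.575 [ 0.5203 -0.0807  0.3207] [ 0.51  0.27 -0.02] -8.997272096933969e-05
21.625 [ 0.5204 -0.0805  0.3204] [-0.41  0.34 -0.5 ] 0.00014319486973950657
```

View pics/w12.png

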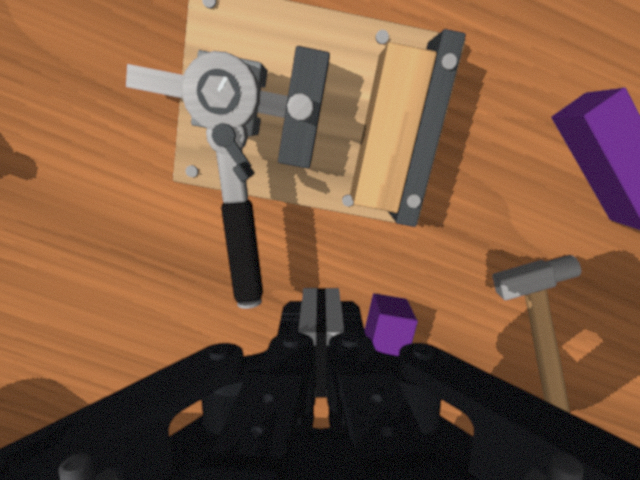

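View pics/t12.png

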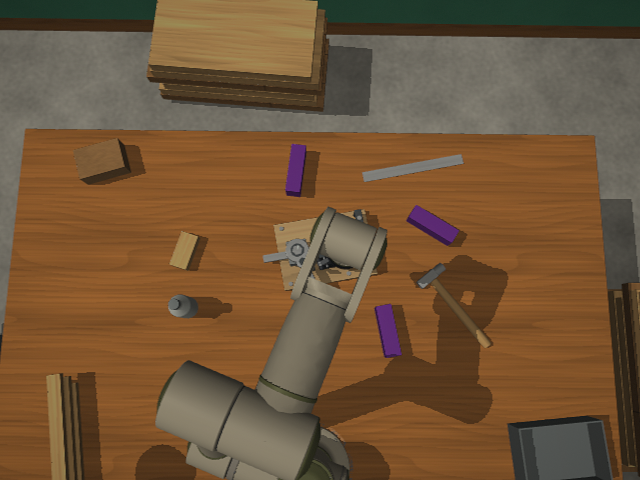

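Everything is in clear view: bolt (219,91), post (300,107), pivot (223,136), tab (243,171), grip end (248,300). The blank is standing against the fence. I'll measure it all.

```bash
python3 - <<'E'
from h import *
import cv2
w=dict(np.load("pics/w12.npz"));d=w["depth"]
def dp(w,u,v):
    o,r=ray(w,(u,v));return o+r*w["depth"][v,u]
P=dict(bolt=(219,91,.0915),post=(300,107,.1225),pivot=(223,136,.097),tab=(243,171,.124),gout=(248,300,.079))
X={k:plane(w,(u,v),z) for k,(u,v,z) in P.items()}
for k,(u,v,z) in P.items(): print(k,X[k].round(4),dp(w,u,v).round(4))
an=lambda a,b:np.degrees(np.arctan2(*(X[b]-X[a])[[1,0]]))%360
print("handle",an("bolt","gout"),"lever",an("pivot","tab"))
j=np.array([-.191,.982]);
print("post travel",(X["post"][:2]-np.array([.600,-.0799]))@j)
b=(219,91);g=w["color"][b[1]-15:b[1]+15,b[0]-15:b[0]+15].min(2);ys,xs=np.nonzero(g>185)
Q=[plane(w,(x+b[0]-15,y+b[1]-15),.0915)[:2] for x,y in zip(xs,ys)];v=cv2.fitLine(np.float32(Q),cv2.DIST_L2,0,.01,.01).ravel();print(len(xs),"wit",np.degrees(np.arctan2(v[1],v[0])))
# blank top face from depth, before/after, in jig frame
B=np.array([.578,.031]);jx=np.array([.982,.191])
for n in ("w1","w7","w12"):
    w=dict(np.load(f"pics/{n}.npz"));c=w["color"].astype(int)
    v,u=np.mgrid[0:480,0:640];K=w["K"];D=np.stack([(u-K[0,2])/K[0,0],-(v-K[1,2])/K[1,1],-np.ones_like(u,float)],-1)*w["depth"][...,None]
    X3=D@w["T"][:3,:3].T+w["T"][:3,3];xy=X3[...,:2]-B;yy=xy@j;xx=xy@jx
    m=(abs(X3[...,2]-.078)<.004)&(yy<-.10)&(yy>-.19)&(abs(xx)<.11)&(c[...,0]-c[...,2]>40)
    print(n,m.sum(),"y",np.percentile(yy[m],[1,50,99]).round(4),"x",np.percentile(xx[m],[1,50,99]).round(4))
a=cv2.imread("pics/w12.png")[40:220,170:330];cv2.imwrite("pics/w12c.png",cv2.resize(a,None,fx=3.3,fy=3.3,interpolation=cv2.INTER_CUBIC))
E
```

```text
bolt [0.5782 0.0313 0.0915] [0.5782 0.031  0.0927]
post [ 0.5903 -0.0372  0.1225] [ 0.5903 -0.0372  0.1231]
pivot [0.5457 0.0161 0.097 ] [0.5456 0.0162 0.0964]
tab [ 0.5289 -0.0124  0.124 ] [ 0.5287 -0.0123  0.1226]
gout [ 0.4036 -0.0507  0.079 ] [ 0.4081 -0.0509  0.0882]
handle 205.16332579646698 lever 239.5870328527123
post travel 0.04380756166865691
74 wit -11.748548
w1 9147 y [-0.1707 -0.1506 -0.1291] x [-0.0722  0.0088  0.0643]
w7 9845 y [-0.1706 -0.15   -0.1292] x [-0.0721  0.0053  0.0642]
w12 7963 y [-0.1707 -0.1496 -0.1292] x [-0.0726  0.0009  0.064 ]
```

View pics/w12c.png

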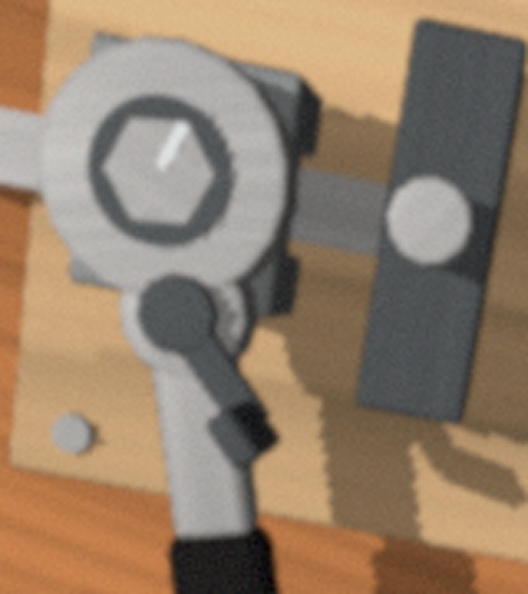

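```bash
python3 - <<'E'
from workcell import *
import cv2
a=cv2.imread("pics/top0.png").astype(int);b=cv2.imread("pics/t12.png").astype(int)
for n,(x0,y0,x1,y1) in dict(glue=(165,290,197,322),offcut=(167,228,203,273),hammerhead=(415,262,448,290)).items():
    print(n,abs(a-b)[y0:y1,x0:x1].mean().round(2))
print(job_done())
E
```

```text
glue 1.51
offcut 1.71
hammerhead 20.57
the job is handed in; nothing more can be done
None
```

The job is done and handed in at about 22 s. I pushed the lever over with closed fingertips, swung the handle anticlockwise in two pushes, then pushed the jaw back by its post. After that I lifted clear of everything.

My last checks before handing in:

| Check | Measured | Needed |
|---|---|---|
| Direction lever | about +0.5 to +0.6 rad relative to the handle, so at its loosening stop | above 0.3 rad |
| Bolt | turned about 67° (1.17 rad) by its witness line; it was still at its starting angle after the lever was flipped | at least 1.0 rad |
| Jaw | moved back 43.8 mm by the camera | more than 41 mm |
| Blank | position unchanged within about 1 mm, top face still at its starting height | within 20 mm, upright |
| Robot | 0.32 m up, contact force near zero | touching nothing |

- **Jaw stop:** the force rose to 14 N with no further movement on the last push, so I take it to be at its stop.
- **Bystanders:** the glue bottle and offcut match the first overhead picture. The hammer-head patch differed in brightness; the arm's shadow falls there. The hammer looked to be in the same place, but I did not measure it again.
- **Lever reading:** right after the flip the camera gave only about +0.4 rad. The later view and the push forces both point to it being fully over.
- **Handle force spike:** the second push on the handle met about 35 N at around 203 to 205°, a little before the 213° stop I had worked out. I did not find out why, so I backed off there.

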